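# Clip a test swatch into the swatch board

## Robot

A 6-joint arm with a two-finger parallel gripper is mounted at the origin on the work surface. World frame = base frame: x ahead of the robot, y to its left, z up, the work surface at z = 0. Lengths are in m, angles in rad, forces in N, time in s.
With the tool pointing down it reaches from about 0.4 to 0.825 m from the base axis. Payload 7 kg.
Tool frame: the origin (TCP) lies on the centre line of the jaws, within the pads' length; the fingertips stand 22 mm ahead of it and the grasp point (between the pads) lies 3 mm ahead of it; z points along the fingers, y is the line along which they close (so a half turn about z gives the same grasp; the last joint's range is limited). The gripper opens to 88 mm and grips with 3 to 60 N. Pads are 19 mm wide; open, the fingers measure 130 mm over their backs; the gripper's body (78 mm by 193 mm) begins 47 mm behind the grasp point.
Start: joints at [-0.867, 0.359, 0.012, 0, -1.224, -0.288], TCP at [0.273, -0.617, 0.249] pointing down, gripper open.
Joint ranges: [-3.07, 3.07], [-1.43, 2.12], [-1.02, 1.25], [-3.03, 1.67], [-3.05, -0], [-3.03, 3.03]. Speed limits (rad/s): [2.39, 2.39, 3.01, 3.14, 3.14, 3.14].

## Interface

Orientations are given as [roll, pitch, yaw] about the fixed x, y, z axes, in that order (R = Rz(yaw) Ry(pitch) Rx(roll)).
In Python, from station import monitor, viewer, order gives the robot as it stands. The module is installed in compiled form; this text tells all that it offers.
- The arm moves only by the tool servo_tool, never from a script. Its argument "targets" is a list of rows, each an object with "angular": the turn, a rotation vector about the tool's x, y, z in degrees, a list of three; "xyz": the shift along the tool's x, y, z in cm, a list of three; "claw": the finger opening in cm, from 0 to 8.76. A call has 1 to 20 rows; each row shifts and turns the commanded pose from where the row before left it, along the tool's axes as they then stand; what a row does not reach is not made up. A row lasts 1/10 s, in which the tool goes at most 50 mm and 8.59 degrees, less where a joint would pass 70% of its speed; a pose out of reach is approached as far as the arm can. A call is refused whole if a number of a shift passes 5 or a number of a turn 8.59, either way. A call with a gripper value outside its range is refused whole. The fingers move at their own pace and stop on an object; "force" is the grip in N (left out, the last holds). Time passes only in rows, so rows that do not move let the fingers close. It gives the time, the measured TCP pose, the force, the opening and the grip force at its end, in the units of the state.
- monitor.get_state(): the state, without advancing time (a new reading comes with each control period).
- viewer.grab_frame(name): name is "side" or "top"; returns a dict with "color" (420x560x3 uint8, blue, green, red), "fovy" (degrees; the focal length in pixels is half the picture's height over the tangent of half this angle, whatever the lens; pixels are square), "cx", "cy" (the principal point, pixels), "R" (3x3) and "t" (3): a world point X has camera coordinates R X + t. Camera axes: x right, y down, z forward; pixel columns grow to the right and rows downward; lengths in m; the calibration is good to about 2 mm. A picture is of the moment at which its call begins. There is no depth.
- order.job_done(): hands the job in; it is judged then, once.
The state is a dict: "t": time; "q": joint angles; "qd": joint speeds; "joint_efforts": joint torques, N m; "eef_pos": TCP position; "ee_rot": TCP orientation; "force": force on the tool from outside, world axes, zero at the start; "moment": the same for the moment, N m; "width": finger opening in m; "gripper_force": force on a finger pad.
Only numpy, scipy, OpenCV 4.12 (cv2) and the standard library are available. Lean on these libraries where they do the work, as an engineer would, in place of code of your own. Each camera call takes 0.05 s, during which the arm holds its last target. There are 200 camera calls.

## Task

Clip the small wooden test swatch into the swatch board: with one fingertip hold the spring clip's lever all the way down, and with the other push the swatch flat along the bed, under the open jaw, until it is fully home and square against the stop bar. Then let the lever up so that the jaw grips the swatch, and take the hand away. Only push the swatch, do not pinch it or lift it off the bed, and leave the other things on the table alone.

Things in the scene. Friction and masses are not known exactly. Their poses are not given: they have to be found in the camera images.
- board: swatch board, fixed: base plate 280 x 150 x 8 mm under a black bed 8 mm thick, clip at one end. Origin: centre of its underside, on the table; +x runs from the open end to the clip end, z up. Bed top 16 mm above the table, from x=-130 to +94, y=-60 to +60 mm. The clip is centred on y=0
- stop (a point): foot of the steel stop bar's face, at its middle, on the bed's top: board x=+82, y=0, 16 mm above the table; axes as the board's. The bar is 90 mm long in y, 5 mm high, its face looks to -x. A swatch fully home has its origin 15 mm short of this point in x
- hinge (a point): middle of the clip's hinge pin: board x=+90, y=0, 24 mm above the table; axes as the board's, the pin runs along y. The clip turns on it in a round barrel 10 mm across, between two ears at y=+-33 mm that reach 30 mm above the table. Jaw on its -x side, lever on its +x side
- clip (a joint): turn of the one-piece steel spring clip, rad: 0 shut (lip 2 mm above the bed), about 0.23 with the jaw resting on the 7 mm swatch, 0.38 lever fully down on its end stop (lip 10 mm above the bed). Pressing the lever raises the jaw; the spring shuts it when let go. 4 to 10 N hold it down, up to 15 N near the pin. Pushing the swatch against the shut jaw does not open it
- lever (a point): point on the lever's top face, 25 mm from the hinge pin. The lever is a flat tab 44 mm wide in y, to be pressed 6 to 44 mm from the pin. Shut, it slopes up away from the pin at 0.38 rad; fully down it is level, its top 19.2 mm above the table: 3.2 mm above the bed, 3.8 mm below the swatch's top, so two fingertips at one height can press it and push the swatch's edge
- lip (a point): lower front edge of the jaw's lip, at its middle; the lip is 60 mm wide in y. Shut, its foremost part stands 21 mm from the hinge pin towards -x (13 mm short of the stop bar's face). The jaw stays below 31 mm above the table
- swatch: test swatch: flat wooden slip with white primed top, 30 mm along its x, 80 mm along its y, 7 mm thick, 20 to 35 g, loose, lying on the bed short of the clip, a little out of square. Origin: centre of its underside; z up. Its +x long edge goes under the jaw; its -x long edge is the one to push
- jar: small closed varnish jar, amber glass with a white cap, 39 mm across, 40 mm tall, standing on the bed of the board near its robot-side end; leave it alone
- knife: palette knife lying on the table beside the board, about 200 mm long, 16 mm high; leave it alone
- tube: paint tube lying on the table beside the board, about 125 mm long, 27 mm high; leave it alone
- brushes: glass of brushes, 80 mm across, about 240 mm tall with the brushes; leave it alone
- can: drinks can, 66 mm across, 115 mm tall; leave it alone
- mug: dark mug, 82 mm across, 95 mm tall; leave it alone
- spare: loose square wooden painting panel, 70 x 70 x 17 mm, lying on the table; not the swatch; leave it alone
Not all that is in view belongs to the job. Of the things that look like the swatch, the smallest one is meant.

How it is judged:
On the way, in this order (a step that is already met when the one before it is completed fails the run):
1. a finger holds the clip's lever down while the swatch is still short of the jaw (value of joint clip above 0.33 rad and contact force between the fingers and clip above 0.8 N and x of swatch in the frame of stop below -0.024 m), for 0.1 s.
2. with the lever still held down, the swatch is pushed under the jaw home to the stop bar (value of joint clip above 0.26 rad and contact force between the fingers and clip above 0.8 N and x of swatch in the frame of stop above -0.018 m), for 0.1 s.
At the end, for the whole second after the job is handed in: the swatch lies flat on the bed, its edge within 3 mm of the stop bar, square to it within 4 degrees, within 25 mm of the middle of the clip; the lever is let go and the jaw presses on the swatch (x of swatch in the frame of stop between -0.018 and -0.012 m and y of swatch in the frame of stop between -0.025 and 0.025 m and z of swatch in the frame of stop below 0.002 m and angle between the x axis of swatch and the x axis of board, either way round below 0.07 rad and angle between swatch's own z axis and vertical below 0.06 rad and value of joint clip between 0.18 and 0.28 rad and contact force between clip and swatch above 1 N and linear speed of swatch below 0.01 m/s); the robot touches nothing.
It fails at once if the swatch is lifted more than 8 mm off the bed (z of swatch in the frame of stop above 0.008 m).
It fails at once if the swatch is tipped up (angle between swatch's own z axis and vertical above 0.25 rad).
It fails at once if another thing on the table is moved more than 15 mm (distance of any of jar, knife, tube, brushes, can, mug, spare from where it was at the start of the episode above 0.015 m).
It also fails if it takes over 48 s, if anything falls off the work surface, if the arm or the gripper's body presses on something with over 40 N, if the wrist force passes 120 N, or if a joint passes its speed limit or range.

## Working session

There is one attempt and no reset: what is moved stays moved. The work goes in short steps, Python scripts to look and compute and a tool call to move; the robot and the scene stay as the last step left them, time stands still between calls to the robot, and variables do not carry over. Pictures are saved under pics/ and viewed, at most 10 in all, crops included, and the job is handed in when it is done.

Besides the shell and the picture viewer there is one more tool, called after "Request:" as name(argument=value, ...), one argument or row to a line, values as JSON. servo_tool: Moves the arm, as the interface text tells. Its arguments: {"type":"object","properties":{"targets":{"type":"array"},"force":{"type":"number"}},"required":["targets"]}

```bash
mkdir -p pics; cat > h.py <<'E'
import numpy as np, cv2
from station import monitor, viewer, order
def grab(n):
    f=viewer.grab_frame(n); f['f']=f['color'].shape[0]/2/np.tan(np.radians(f['fovy'])/2); return f
def ray(f,uv,z):
    d=f['R'].T@np.array([(uv[0]-f['cx'])/f['f'],(uv[1]-f['cy'])/f['f'],1]); c=-f['R'].T@f['t']
    return c+d*(z-c[2])/d[2]
def proj(f,X):
    p=f['R']@np.array(X)+f['t']; return np.array([f['cx'],f['cy']])+f['f']*p[:2]/p[2]
E
python3 - <<'E'
from h import *
for n in('top','side'):
    f=grab(n); cv2.imwrite(f'pics/{n}0.png',f['color']); np.savez(f'{n}0.npz',**f)
    print(n,f['fovy'],f['cx'],f['cy'],-f['R'].T@f['t'],f['R'].round(3).tolist())
s=monitor.get_state();print(s)
E
```

```text
top 56.52852997829242 276.0193692720966 216.62301919637116 [0.36380214 0.05048668 0.97985229] [[-0.01, -1.0, 0.012], [-0.988, 0.008, -0.154], [0.154, -0.014, -0.988]]
side 51.04860874058511 278.25949374781794 211.13904126667174 [0.05569734 0.80970732 0.75930717] [[-0.867, -0.499, -0.016], [-0.301, 0.549, -0.78], [0.397, -0.671, -0.626]]
{'t': 0.1, 'q': array([-8.66912220e-01,  3.59336137e-01,  1.11413175e-02, -3.42039323e-04,
       -1.22412268e+00, -2.88071470e-01]), 'qd': array([ 0.00154648, -0.00135622,  0.00176369, -0.00033444, -0.00092586,
       -0.00123988]), 'joint_efforts': array([-1.92548709e-03, -5.84164059e+01,  2.93750435e+01,  7.01545626e+00,
        1.01761168e-02, -6.42969667e-05]), 'eef_pos': array([ 0.27245041, -0.61711043,  0.24769284]), 'ee_rot': array([ 3.14004280e+00, -1.23912219e-04, -2.72589638e+00]), 'force': array([ 0.04672042,  0.04200716, -0.45749334]), 'moment': array([-0.00738246, -0.02902182, -0.02024975]), 'gripper_force': 0.0, 'width': 0.08760208125386262}
```

View pics/top0.png

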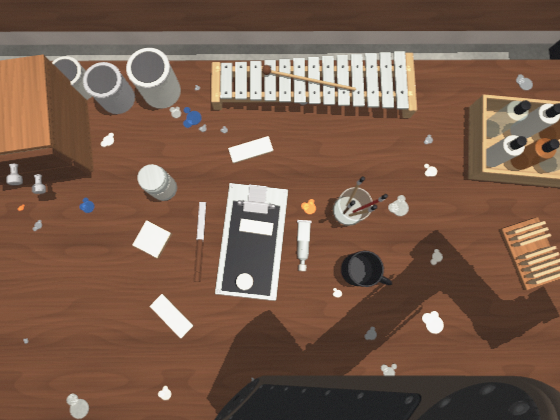

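View pics/side0.png

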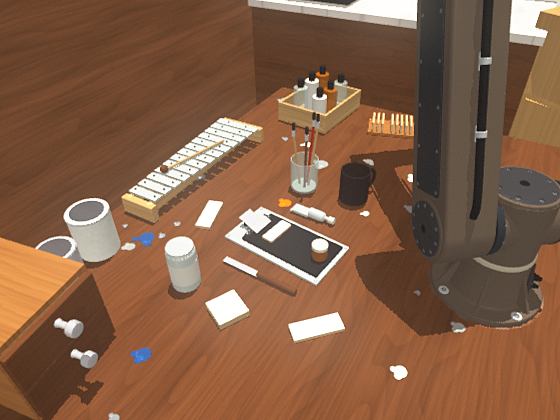

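The things that could be taken for the swatch are white slips at top-view pixels (256,227) on the bed, (251,149) and (172,316) on the table, and the square spare at (152,239). The one on the bed is the smallest and lies short of the clip, so I choose it. I'll check it in a close crop and measure it.

```bash
cat > m.py <<'E'
from h import *
def rects(f,z,lo=150,roi=(200,170,300,310)):
    x0,y0,x1,y1=roi; m=np.zeros(f['color'].shape[:2],np.uint8)
    m[y0:y1,x0:x1]=(f['color'].min(2)[y0:y1,x0:x1]>lo)*255
    return [c for c in cv2.findContours(m,cv2.RETR_LIST,cv2.CHAIN_APPROX_NONE)[0] if cv2.contourArea(c)>60]
E
python3 - <<'E'
from m import *
f=dict(np.load('top0.npz'))
for c in rects(f,0):
    r=cv2.minAreaRect(c); print(np.round(r[0],1),np.round(r[1],1),round(r[2],1),cv2.contourArea(c))
    for z in(.008,.016,.023):
        P=np.array([ray(f,p,z)[:2]*1000 for p in cv2.boxPoints(r)]); print(z,P.round(0).tolist(),P.mean(0).round(1))
cv2.imwrite('pics/c0.png',cv2.resize(f['color'][175:305,205:300],None,fx=6,fy=6,interpolation=cv2.INTER_CUBIC)[:600])
print([ray(f,p,.008)[:2].round(4) for p in((231,184),(288,188),(276,299),(217,294))])
E
```

```text
[244. 281.] [16. 16.] 90.0 202.0
0.008 [[375.0, 137.0], [375.0, 98.0], [336.0, 98.0], [337.0, 137.0]] [355.7 117.4]
0.016 [[375.0, 136.0], [375.0, 97.0], [336.0, 97.0], [337.0, 136.0]] [355.8 116.8]
0.023 [[375.0, 136.0], [375.0, 97.0], [337.0, 97.0], [337.0, 136.0]] [355.9 116.3]
[255.9 226.5] [33.2 12.5] 8.7 372.5
0.008 [[481.0, 131.0], [513.0, 127.0], [499.0, 44.0], [468.0, 49.0]] [490.3  87.9]
0.016 [[480.0, 131.0], [511.0, 126.0], [498.0, 44.0], [467.0, 49.0]] [489.2  87.6]
0.023 [[480.0, 130.0], [510.0, 126.0], [497.0, 44.0], [466.0, 49.0]] [488.3  87.4]
[202.5 220.5] [37.  5.] 90.0 142.5
0.008 [[554.0, 229.0], [554.0, 216.0], [460.0, 215.0], [460.0, 227.0]] [506.9 221.7]
0.016 [[552.0, 227.0], [552.0, 215.0], [459.0, 213.0], [459.0, 226.0]] [505.7 220.3]
0.023 [[551.0, 226.0], [551.0, 214.0], [458.0, 212.0], [459.0, 224.0]] [504.7 219.1]
[250.5 247.8] [50.6 93. ] 6.9 4241.5
0.008 [[332.0, 176.0], [562.0, 151.0], [545.0, 24.0], [317.0, 54.0]] [439.1 101.2]
0.016 [[333.0, 175.0], [560.0, 150.0], [544.0, 24.0], [317.0, 54.0]] [438.5 100.8]
0.023 [[333.0, 174.0], [559.0, 149.0], [543.0, 24.0], [317.0, 54.0]] [438.  100.4]
[251.2 240.8] [ 61.4 112.5] 6.3 6572.5
0.008 [[327.0, 189.0], [607.0, 161.0], [588.0, 6.0], [309.0, 40.0]] [457.6  99.2]
0.016 [[327.0, 188.0], [605.0, 160.0], [586.0, 6.0], [309.0, 41.0]] [456.8  98.8]
0.023 [[327.0, 187.0], [603.0, 160.0], [584.0, 7.0], [310.0, 41.0]] [456.1  98.5]
[array([0.5999, 0.151 ]), array([0.5884, 0.0059]), array([0.3116, 0.0393]), array([0.3251, 0.1831])]
```

View pics/c0.png

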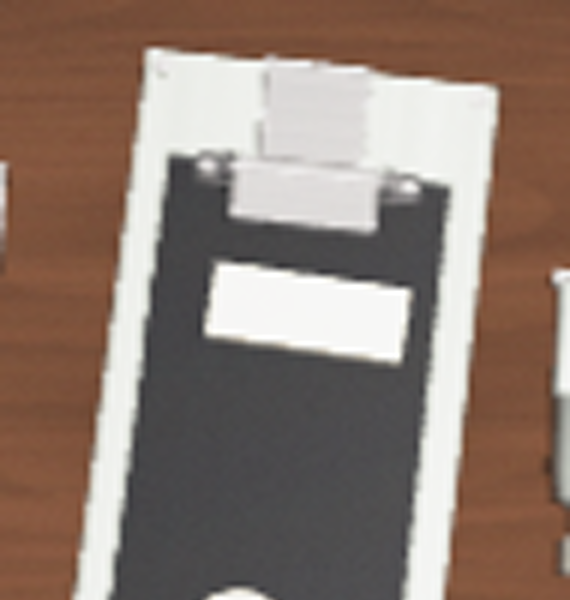

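The crop confirms it: the white slip on the black bed is at crop (308,312), slightly turned, with the jaw's front edge at about (305,220) and the ears at (208,165) and (408,185). Next I'll fit the board's frame and plan the move.

```bash
cat >> m.py <<'E'
def quad(f,c,z):
    """side lines fitted to contour points near each side of approx quad, world corners at height z"""
    P=np.array([ray(f,p,z)[:2] for p in c[:,0,:].astype(float)])*1000
    r=cv2.minAreaRect(P.astype(np.float32)); b=cv2.boxPoints(r); ls=[]
    for i in range(4):
        a,e=b[i],b[(i+1)%4]; L=np.linalg.norm(e-a); d=(e-a)/L; n=np.array([-d[1],d[0]])
        s=(P-a)@d; h=abs((P-a)@n); q=P[(s>.15*L)&(s<.85*L)&(h<12)]
        vx,vy,x,y=cv2.fitLine(q.astype(np.float32),cv2.DIST_HUBER,0,.01,.01).ravel(); ls.append((x,y,vx,vy,L))
    cs=[]
    for i in range(4):
        x,y,vx,vy,_=ls[i-1]; X,Y,VX,VY,_=ls[i]
        t=np.linalg.solve([[vx,-VX],[vy,-VY]],[X-x,Y-y])[0]; cs.append([x+t*vx,y+t*vy])
    cs=np.array(cs); yaws=[round(float((np.degrees(np.arctan2(l[3],l[2]))+45)%90-45),2) for l in ls]
    return cs,yaws,[round(float(np.linalg.norm(cs[i]-cs[i-1])),1) for i in range(4)]
E
python3 - <<'E'
from m import *
f=dict(np.load('top0.npz'))
C=sorted(rects(f,0),key=cv2.contourArea)
for n,c,z in(('plate',C[-1],.008),('sw',[c for c in C if 300<cv2.contourArea(c)<500][0],.023)):
    cs,y,L=quad(f,c,z); print(n,cs.round(1).tolist(),cs.mean(0).round(1),y,L)
    B=cs.mean(0) if n=='plate' else B
e=[ray(f,p,.028)[:2]*1000 for p in((239.6,202.5),(272.9,205.8))]; m=(e[0]+e[1])/2
print('ears',e,m,np.linalg.norm(e[0]-e[1]),np.degrees(np.arctan2(*(m-B)[::-1])),np.linalg.norm(m-B))
print('jaw front mid',ray(f,(255.5,211.6),.02)*1000)
E
```

```text
plate [[310.1000061035156, 41.29999923706055], [585.0, 8.399999618530273], [603.4000244140625, 154.5], [328.0, 188.10000610351562]] [456.6  98.1] [-6.83, -7.15, -6.95, -6.96] [147.9, 276.9, 147.3, 277.3]
sw [[467.3999938964844, 50.0], [496.79998779296875, 46.29999923706055], [508.70001220703125, 124.30000305175781], [480.29998779296875, 129.39999389648438]] [488.3  87.5] [-7.17, -8.66, -10.21, -9.21] [80.5, 29.6, 78.9, 28.8]
ears [array([547.87792187, 127.34043366]), array([538.90393449,  44.91931726])] [543.39092818  86.12987546] 82.9082196063102 -7.832839864523955 87.56996505738564
jaw front mid [526.04345003  88.33781341  20.        ]
```

Board centre is (0.4566, 0.0981) with yaw −7.0°. Plate sides measure 277×148 mm against 280×150, and the jaw's front edge is within 2 mm of where the model puts it. The swatch is at board (33, −7) mm, turned about −2° from square. I'll rise and turn first, then travel above the board.

Request:
servo_tool(
  targets=[
    {"xyz":[0,0,-1.2],"angular":[0,0,-8.46],"claw":8.76},
    {"xyz":[0,0,-1.2],"angular":[0,0,-8.46],"claw":8.76},
    {"xyz":[0,0,-1.2],"angular":[0,0,-8.46],"claw":8.76},
    {"xyz":[0,0,-1.2],"angular":[0,0,-8.46],"claw":8.76},
    {"xyz":[0,0,-1.2],"angular":[0,0,-8.46],"claw":8.76},
    {"xyz":[0,0,-1.2],"angular":[0,0,-8.46],"claw":8.76},
    {"xyz":[0,0,-1.2],"angular":[0,0,-8.46],"claw":8.76},
    {"xyz":[0,0,0],"angular":[0,0,0],"claw":8.76},
    {"xyz":[0,0,0],"angular":[0,0,0],"claw":8.76},
  ],
  force=10,
)

```text
t: 1.0
eef_pos: [0.2726, -0.6173, 0.3319]
ee_rot: [3.142, 0.001, -1.697]
force: [-0.9, -0.0, -1.3]
width: 0.0874
gripper_force: 0.0
```

Request:
servo_tool(
  targets=[
    {"xyz":[-4.54,-0.95,0],"angular":[0,0,0],"claw":8.76},
    {"xyz":[-4.54,-0.95,0],"angular":[0,0,0],"claw":8.76},
    {"xyz":[-4.54,-0.95,0],"angular":[0,0,0],"claw":8.76},
    {"xyz":[-4.54,-0.95,0],"angular":[0,0,0],"claw":8.76},
    {"xyz":[-4.54,-0.95,0],"angular":[0,0,0],"claw":8.76},
    {"xyz":[-4.54,-0.95,0],"angular":[0,0,0],"claw":8.76},
    {"xyz":[-4.54,-0.95,0],"angular":[0,0,0],"claw":8.76},
    {"xyz":[-4.54,-0.95,0],"angular":[0,0,0],"claw":8.76},
    {"xyz":[-4.54,-0.95,0],"angular":[0,0,0],"claw":8.76},
    {"xyz":[-4.54,-0.95,0],"angular":[0,0,0],"claw":8.76},
    {"xyz":[-4.54,-0.95,0],"angular":[0,0,0],"claw":8.76},
    {"xyz":[-4.54,-0.95,0],"angular":[0,0,0],"claw":8.76},
    {"xyz":[-4.54,-0.95,0],"angular":[0,0,0],"claw":8.76},
    {"xyz":[-4.54,-0.95,0],"angular":[0,0,0],"claw":8.76},
    {"xyz":[-4.54,-0.95,0],"angular":[0,0,0],"claw":8.76},
    {"xyz":[-4.54,-0.95,0],"angular":[0,0,0],"claw":8.76},
    {"xyz":[0,0,0],"angular":[0,0,0],"claw":8.76},
    {"xyz":[0,0,0],"angular":[0,0,0],"claw":8.76},
  ],
)

```text
t: 2.8
eef_pos: [0.5111, 0.086, 0.3311]
ee_rot: [3.139, -0.001, -1.693]
force: [-0.1, -0.8, -0.0]
width: 0.0879
gripper_force: 0.0
```

Request:
servo_tool(
  targets=[
    {"xyz":[0,-0.01,4.1],"angular":[0,0,0],"claw":8.76},
    {"xyz":[0,-0.01,4.1],"angular":[0,0,0],"claw":8.76},
    {"xyz":[0,-0.01,4.1],"angular":[0,0,0],"claw":8.76},
    {"xyz":[0,-0.01,4.1],"angular":[0,0,0],"claw":8.76},
    {"xyz":[0,-0.01,4.1],"angular":[0,0,0],"claw":8.76},
    {"xyz":[0,0,3.6],"angular":[0,0,0],"claw":8.76},
    {"xyz":[0,0,0],"angular":[0,0,0],"claw":8.76},
    {"xyz":[0,0,0],"angular":[0,0,0],"claw":8.76},
  ],
)

```text
t: 3.6
eef_pos: [0.5119, 0.0841, 0.092]
ee_rot: [3.141, -0.001, -1.694]
force: [0.4, -0.6, 0.9]
width: 0.0878
gripper_force: 0.0
```

```bash
cat > look.py <<'E'
import sys
from m import *
B=np.array([456.6,98.1]);a=np.radians(-6.97);u=np.array([np.cos(a),np.sin(a)]);v=np.array([-u[1],u[0]])
s=monitor.get_state(); d=s['eef_pos'][:2]*1000-B; print('tcp board',(d@u).round(1),(d@v).round(1),s['eef_pos'][2],s['width'],s['force'].round(1),s['t'])
f=grab('side'); k=int(sys.argv[2]) if len(sys.argv)>2 else 5
x0,y0=[int(t) for t in proj(f,[.5,.09,.03])]
im=f['color'][max(0,y0-60):y0+50,x0-75:x0+75]; print('crop off',x0-75,max(0,y0-60))
cv2.imwrite(f'pics/{sys.argv[1]}.png',cv2.resize(im,None,fx=k,fy=k,interpolation=cv2.INTER_CUBIC))
E
python3 look.py s1
```

```text
tcp board 56.6 -7.1 0.09203889552107766 0.08784391761124641 [ 0.4 -0.6  0.9] 3.6
crop off 197 166
```

View pics/s1.png

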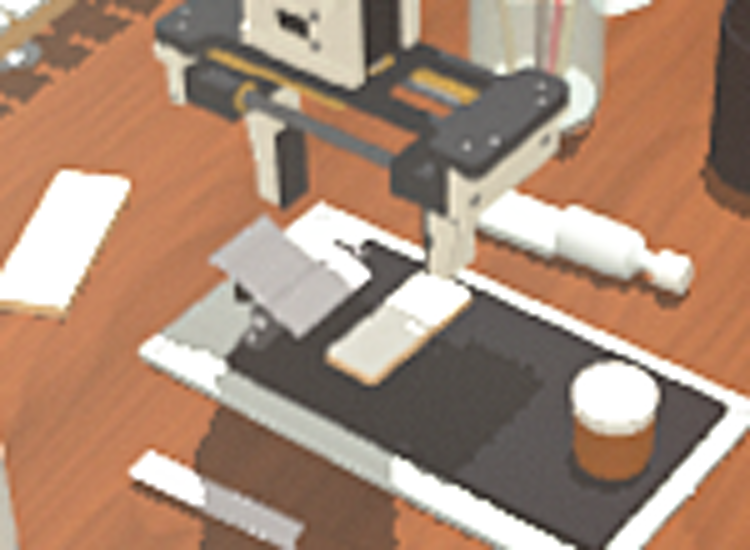

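The fingers straddle the clip. The lever-side finger is above the lever at crop (280,200), the other is behind the swatch at (450,275), and the jar at (615,420) is well clear. Going down slowly.

Request:
servo_tool(
  targets=[
    {"xyz":[0,0,1.4],"angular":[0,0,0],"claw":8.76},
    {"xyz":[0,0,1.3],"angular":[0,0,0],"claw":8.76},
    {"xyz":[0,0,0.4],"angular":[0,0,0],"claw":8.76},
    {"xyz":[0,0,0.4],"angular":[0,0,0],"claw":8.76},
    {"xyz":[0,0,0.4],"angular":[0,0,0],"claw":8.76},
    {"xyz":[0,0,0.4],"angular":[0,0,0],"claw":8.76},
    {"xyz":[0,0,0.4],"angular":[0,0,0],"claw":8.76},
    {"xyz":[0,0,0.2],"angular":[0,0,0],"claw":8.76},
    {"xyz":[0,0,0],"angular":[0,0,0],"claw":8.76},
    {"xyz":[0,0,0],"angular":[0,0,0],"claw":8.76},
  ],
)

```text
t: 4.65
eef_pos: [0.5125, 0.0854, 0.0429]
ee_rot: [-3.141, 0.0, -1.692]
force: [0.1, 0.1, 4.8]
width: 0.0877
gripper_force: 2.5
```

Request:
servo_tool(
  targets=[
    {"xyz":[0,0,0.1],"angular":[0,0,0],"claw":8.76},
    {"xyz":[0,0,0.1],"angular":[0,0,0],"claw":8.76},
    {"xyz":[0,0,0],"angular":[0,0,0],"claw":8.76},
    {"xyz":[0,0,0],"angular":[0,0,0],"claw":8.76},
  ],
)

```text
t: 5.05
eef_pos: [0.5123, 0.0854, 0.0414]
ee_rot: [-3.141, 0.0, -1.692]
force: [-2.5, 0.3, 9.7]
width: 0.0874
gripper_force: 5.2
```

```bash
python3 look.py s2
```

```text
tcp board 56.8 -5.9 0.04137330925660991 0.08744358151612251 [-2.5  0.3  9.7] 5.05
crop off 197 166
```

View pics/s2.png

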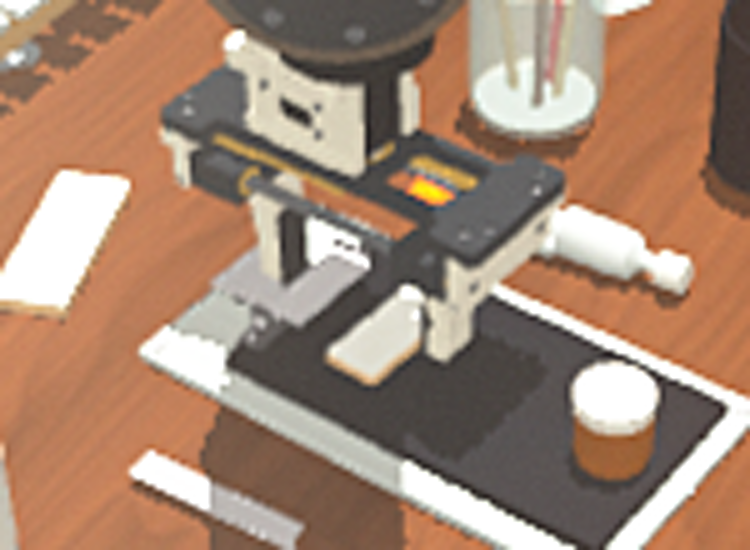

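The lever is down and nearly level under the finger at crop (280,270), and the other fingertip stands behind the swatch at (445,345). I'll press slightly more and start closing while shifting the tool, so the lever finger stays in place.

Request:
servo_tool(
  targets=[
    {"xyz":[0,0,0.05],"angular":[0,0,0],"claw":8.76},
    {"xyz":[0,0,0.0],"angular":[0,0,0],"claw":8.76},
    {"xyz":[0,-0.1,0],"angular":[0,0,0],"claw":8.5},
    {"xyz":[0,-0.1,0],"angular":[0,0,0],"claw":8.3},
    {"xyz":[0,-0.1,0],"angular":[0,0,0],"claw":8.1},
    {"xyz":[0,-0.1,0],"angular":[0,0,0],"claw":7.9},
    {"xyz":[0,0,0],"angular":[0,0,0],"claw":7.9},
    {"xyz":[0,0,0],"angular":[0,0,0],"claw":7.9},
  ],
)

```text
t: 5.9
eef_pos: [0.5165, 0.0849, 0.0412]
ee_rot: [-3.14, 0.001, -1.692]
force: [-2.6, 0.1, 13.1]
width: 0.0792
gripper_force: 6.7
```

```bash
python3 look.py s3
```

```text
tcp board 61.0 -5.9 0.041223369446840234 0.07916516187504762 [-2.6  0.1 13.1] 5.9
crop off 197 166
```

The lever is on its end stop: tip at 19.2 mm, with force rising and no further travel. Continuing the push.

Request:
servo_tool(
  targets=[
    {"xyz":[0,-0.1,0],"angular":[0,0,0],"claw":7.7},
    {"xyz":[0,-0.1,0],"angular":[0,0,0],"claw":7.5},
    {"xyz":[0,-0.1,0],"angular":[0,0,0],"claw":7.3},
    {"xyz":[0,-0.1,0],"angular":[0,0,0],"claw":7.1},
    {"xyz":[0,-0.1,0],"angular":[0,0,0],"claw":6.9},
    {"xyz":[0,-0.1,0],"angular":[0,0,0],"claw":6.7},
    {"xyz":[0,-0.1,0],"angular":[0,0,0],"claw":6.5},
    {"xyz":[0,-0.1,0],"angular":[0,0,0],"claw":6.3},
    {"xyz":[0,-0.1,0],"angular":[0,0,0],"claw":6.1},
    {"xyz":[0,-0.1,0],"angular":[0,0,0],"claw":5.9},
    {"xyz":[0,0,0],"angular":[0,0,0],"claw":5.9},
    {"xyz":[0,0,0],"angular":[0,0,0],"claw":5.9},
  ],
)

```text
t: 7.15
eef_pos: [0.5264, 0.0837, 0.0413]
ee_rot: [-3.14, 0.001, -1.692]
force: [-2.8, 0.6, 13.0]
width: 0.059
gripper_force: 6.6
```

```bash
python3 look.py s4
```

```text
tcp board 71.1 -5.8 0.04127474468283523 0.058982059398040326 [-2.8  0.6 13. ] 7.15
crop off 197 166
```

View pics/s4.png

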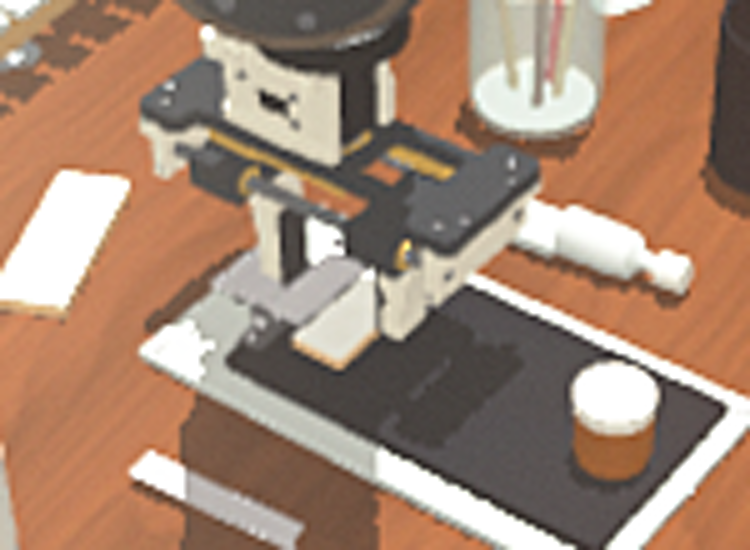

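The swatch at crop (340,315) is sliding flat under the raised jaw, and the lever is still held at (280,280). About 10 mm remain.

Request:
servo_tool(
  targets=[
    {"xyz":[0,-0.1,0],"angular":[0,0,0],"claw":5.7},
    {"xyz":[0,-0.1,0],"angular":[0,0,0],"claw":5.5},
    {"xyz":[0,-0.1,0],"angular":[0,0,0],"claw":5.3},
    {"xyz":[0,-0.1,0],"angular":[0,0,0],"claw":5.1},
    {"xyz":[0,-0.1,0],"angular":[0,0,0],"claw":4.9},
    {"xyz":[0,-0.1,0],"angular":[0,0,0],"claw":4.9},
    {"xyz":[0,0,0],"angular":[0,0,0],"claw":4.9},
    {"xyz":[0,0,0],"angular":[0,0,0],"claw":4.9},
  ],
)

```text
t: 8.0
eef_pos: [0.5315, 0.083, 0.0412]
ee_rot: [-3.142, 0.0, -1.692]
force: [-7.7, 2.4, 17.0]
width: 0.049
gripper_force: 8.3
```

Request:
servo_tool(
  targets=[
    {"xyz":[0,-0.1,0],"angular":[0,0,0],"claw":4.9},
    {"xyz":[0,0,0],"angular":[0,0,0],"claw":4.9},
    {"xyz":[0,0,0],"angular":[0,0,0],"claw":4.9},
  ],
)

```text
t: 8.3
eef_pos: [0.5317, 0.083, 0.0412]
ee_rot: [3.14, 0.0, -1.692]
force: [-11.2, 5.5, 20.5]
width: 0.0491
gripper_force: 10.0
```

```bash
python3 look.py s5
```

```text
tcp board 76.4 -5.9 0.0412241442832463 0.04910599276739259 [-11.2   5.5  20.5] 8.3
crop off 197 166
```

View pics/s5.png

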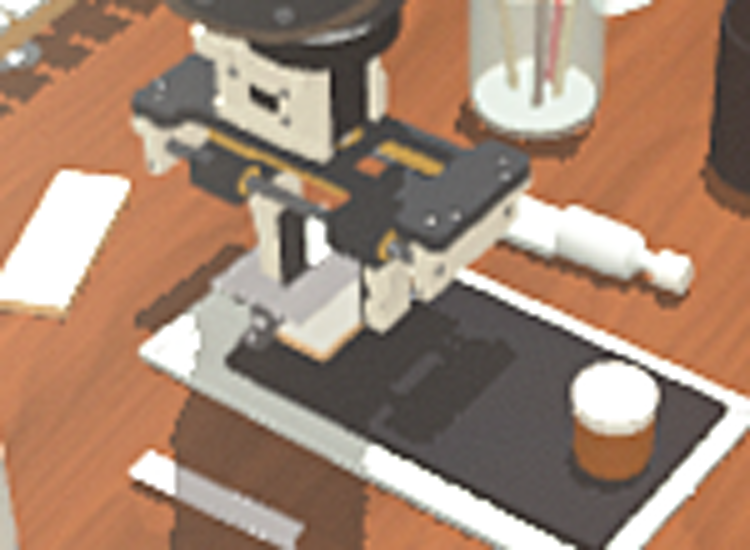

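The swatch is home: contact face at board x ≈ 52 mm as expected, and the push force is rising without travel. I'll open slightly so the pusher clears the swatch, then let the lever up and rise.

Request:
servo_tool(
  targets=[
    {"xyz":[0,0.1,0],"angular":[0,0,0],"claw":5.2},
    {"xyz":[0,0,0],"angular":[0,0,0],"claw":5.5},
    {"xyz":[0,0,0],"angular":[0,0,0],"claw":5.8},
    {"xyz":[0,0,0],"angular":[0,0,0],"claw":5.8},
    {"xyz":[0,0,-0.2],"angular":[0,0,0],"claw":5.8},
    {"xyz":[0,0,-0.3],"angular":[0,0,0],"claw":5.8},
    {"xyz":[0,0,-0.4],"angular":[0,0,0],"claw":5.8},
    {"xyz":[0,0,-0.4],"angular":[0,0,0],"claw":5.8},
    {"xyz":[0,0,-0.5],"angular":[0,0,0],"claw":5.8},
    {"xyz":[0,0,-1],"angular":[0,0,0],"claw":5.8},
    {"xyz":[0,0,-2],"angular":[0,0,0],"claw":5.8},
    {"xyz":[0,0,-4],"angular":[0,0,0],"claw":5.8},
    {"xyz":[0,0,-4],"angular":[0,0,0],"claw":5.8},
    {"xyz":[0,0,-4],"angular":[0,0,0],"claw":5.8},
    {"xyz":[0,0,-4],"angular":[0,0,0],"claw":5.8},
    {"xyz":[0,0,-4],"angular":[0,0,0],"claw":5.8},
    {"xyz":[0,0,-4],"angular":[0,0,0],"claw":5.8},
    {"xyz":[0,0,0],"angular":[0,0,0],"claw":5.8},
  ],
)

```text
t: 10.15
eef_pos: [0.5339, 0.0829, 0.3351]
ee_rot: [-3.132, 0.004, -1.692]
force: [0.2, -0.2, -0.3]
width: 0.0578
gripper_force: 0.0
```

Request:
servo_tool(
  targets=[
    {"xyz":[4.5,0,0],"angular":[0,0,0],"claw":5.8},
    {"xyz":[4.5,0,0],"angular":[0,0,0],"claw":5.8},
    {"xyz":[4.5,0,0],"angular":[0,0,0],"claw":5.8},
    {"xyz":[4.5,0,0],"angular":[0,0,0],"claw":5.8},
    {"xyz":[4.5,0,0],"angular":[0,0,0],"claw":5.8},
    {"xyz":[4.5,0,0],"angular":[0,0,0],"claw":5.8},
    {"xyz":[4.5,0,0],"angular":[0,0,0],"claw":5.8},
    {"xyz":[4.5,0,0],"angular":[0,0,0],"claw":5.8},
    {"xyz":[0,0,0],"angular":[0,0,0],"claw":5.8},
    {"xyz":[0,0,0],"angular":[0,0,0],"claw":5.8},
    {"xyz":[0,0,0],"angular":[0,0,0],"claw":5.8},
  ],
)

```text
t: 11.25
eef_pos: [0.4881, -0.2743, 0.3282]
ee_rot: [-3.141, 0.0, -1.692]
force: [-0.5, 0.2, -0.4]
width: 0.0581
gripper_force: 0.0
```

```bash
python3 look.py s6; python3 - <<'E'
from m import *
f=grab('top'); np.savez('top1.npz',**f)
cv2.imwrite('pics/c1.png',cv2.resize(f['color'][175:250,215:300],None,fx=8,fy=8,interpolation=cv2.INTER_CUBIC))
E
```

```text
tcp board 76.5 -365.8 0.32824803487110915 0.05807156349749469 [-0.5  0.2 -0.4] 11.25
crop off 197 166
```

View pics/c1.png

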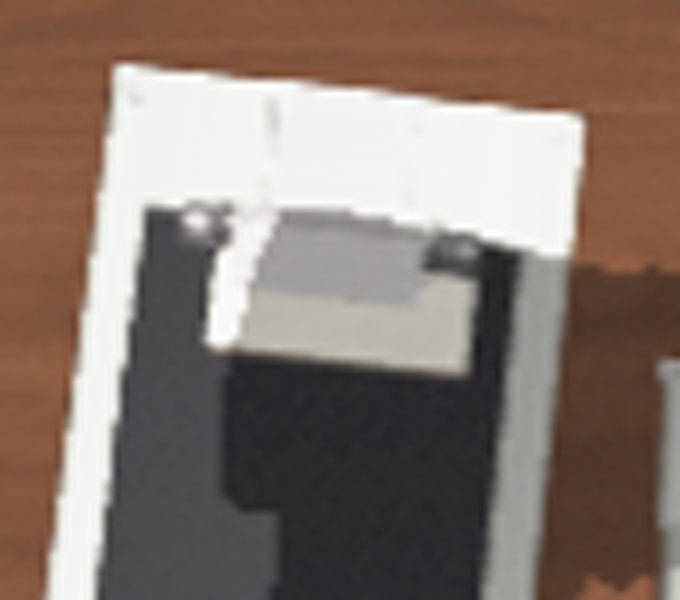

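View pics/s6.png

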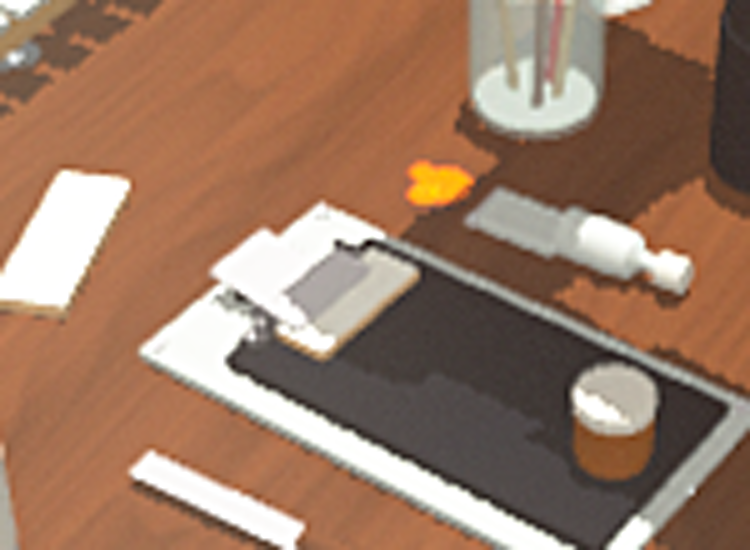

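Both views show the swatch under the jaw. Its rear edge runs from crop (207,345) to (470,374), parallel to the plate edge from (115,65) to (583,118). I'll check its board x.

```bash
python3 - <<'E'
from h import *
f=dict(np.load('top1.npz'))
B=np.array([456.6,98.1]);a=np.radians(-6.97);u=np.array([np.cos(a),np.sin(a)]);v=np.array([-u[1],u[0]])
for p in((207,345),(470,374)):
    d=ray(f,(p[0]/8+215-.5,p[1]/8+175-.5),.022)[:2]*1000-B; print(d@u,d@v)
E
```

```text
50.516306004877066 34.03410599464817
50.69386083924814 -47.93326942968987
```

The rear edge is at x ≈ 50.6 mm by eye and 51.9 mm by touch, against 52 nominal. It is square, and y is −7 mm. Handing in.

```bash
python3 -c "
from station import order
print(order.job_done())"
```

```text
the job is handed in; nothing more can be done
None
```

I pushed the swatch home and square against the stop bar with the lever held down, then let the lever up so the jaw came down on it, moved the hand clear, and handed the job in; no verdict came back, and I could not measure the jaw's grip force.

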